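# Square a hex insulator to the jaws of a torque-test fixture

## Robot

A 6-joint arm with a two-finger parallel gripper is mounted at the origin on the work surface. World frame = base frame: x ahead of the robot, y to its left, z up, the work surface at z = 0. Lengths are in m, angles in degrees, forces in N, time in s.
With the tool pointing down it reaches from about 0.375 to 0.75 m from the base axis. Payload 9 kg.
Tool frame: the origin (TCP) lies midway between the tips of the shut fingers; the grasp point (between the pads) lies 19 mm behind it (arm.hold_point_z is the distance from the TCP to the grasp point, in m); y points along the fingers, z is the direction in which the jaws open and shut, and the axes are right-handed (so a half turn about y gives the same grasp; the last joint's range is limited). The gripper opens to 85 mm and grips with 20 to 120 N. Pads are 22 mm wide; open, the fingers measure 114 mm over their backs; the gripper's body (76 mm by 85 mm) begins 54 mm behind the grasp point. The pads swing forward as they close: fully open they stand 13 mm farther back than shut.
Start: joints at [61.094, 5.964, 5.575, 89.605, 0, 77.527], TCP at [0.17, 0.576, 0.231] pointing down, gripper open.
Joint ranges: [-171.21, 171.21], [-48.23, 106.86], [-62.78, 66.21], [-105.2, 120.99], [-86.42, 89.51], [-180, 180]. Speed limits (degrees/s): [127.2, 127.2, 147.25, 180, 180, 180].

## Interface

Orientations are given as [roll, pitch, yaw] about the fixed x, y, z axes, in that order (R = Rz(yaw) Ry(pitch) Rx(roll)).
In Python, from bench import arm gives the robot as it stands. The module is installed in compiled form; this text tells all that it offers.
- The arm moves only by the shell command python3 -m crank 'ROWS' [FORCE]. ROWS is JSON, a list that holds one entry, the list of rows, each a list of 7 numbers: the shift along the tool's x, y, z in mm, then the turn, a rotation vector about the tool's x, y, z in degrees, then the opening in per cent of the stroke, from 0 (shut) to 100 (fully open). A call has 1 to 10 rows; each row is the pose to reach, as a shift and turn from the pose commanded when the call began, along the tool's axes at that moment; what a row does not reach only later rows make up. A row lasts 1/10 s, in which the tool goes at most 50 mm and 8.59 degrees, less where a joint would pass 70% of its speed; a pose out of reach is approached as far as the arm can. A call with a gripper value outside its range is refused whole. The fingers move at their own pace and stop on an object; FORCE is the grip in N (left out, the last holds). Time passes only in rows, so rows that repeat a pose let the fingers close. It gives the time, the measured TCP pose, the force and the opening at its end, in the units of the state.
- arm.sense(): the state, without advancing time (a new reading comes with each control period).
- arm.read_camera(name): name is "scene" or "side" or "wrist"; returns a dict with "pixels" (480x640x3 uint8, blue, green, red), "fx", "fy", "cx", "cy" (pixels), "rvec" (rotation vector, rad) and "tvec" (3), from world to camera coordinates, as OpenCV has them. Camera axes: x right, y down, z forward; pixel columns grow to the right and rows downward; lengths in m; the calibration is good to about 2 mm. A picture is of the moment at which its call begins. There is no depth.
- arm.job_done(): hands the job in, once; it reports no verdict.
Trained networks look in the newest picture that a camera, given by its name, has taken for a name from the list of things; names that differ only in an ending like _2 or _b are one class to them, and where a whole thing is asked for, a point or a joint stands for the part that bears it (a point fixed in the world has none). Each returns a list of dicts, best first, with "conf" (0 to 1); they miss things now and then, are a little off and sometimes report something else, mostly with a low value. They report only what shows in the picture. A call takes as long as a camera call. They do not tell look-alikes from the thing itself.
- arm.outline_of(camera, thing): "pixels" (480x640 bool, what is visible of it) and "bbox" ([left, top, width, height] in pixels, round what is visible of it).
The state is a dict: "clock": time; "joint_positions": joint angles; "qd": joint speeds; "tau": joint torques, N m; "eef_pos": TCP position; "tcp_rot": TCP orientation; "wrist_force": force on the tool from outside, world axes, zero at the start; "torque": the same for the moment, N m; "finger_gap": finger opening in m.
Only numpy, scipy, OpenCV 4.12 (cv2) and the standard library are available. Lean on these libraries where they do the work, as an engineer would, in place of code of your own. Each camera call takes 0.05 s, during which the arm holds its last target. There are 200 camera calls.

## Task

Take the tall hexagonal insulator out of the parts tray and set it upright in the holding jaws of the torque-test fixture: bring it over the jaws, turn it until its flats are square to them and it slips down between them, still in hand, and leave it standing fully down on the bed, central in the jaws. The jaws stand at some unknown angle that must be seen or felt, so do not force the part down. Leave the other two insulators upright in their places in the tray.

Things in the scene. Friction and masses are not known exactly. Their poses are not given: they have to be found in the camera images.
- insulator_mid (a point): The part to load: a plain dark hexagonal standoff insulator standing on end in the tray, 50 mm across flats (57.7 across corners), 110 mm tall, 0.3 to 0.55 kg, the tallest of three. The point is its centre, 55 mm above its underside. z is up along the part; x is square to one pair of flats (the next normals lie 60 degrees on). Any yaw.
- fixture_bed (a point): Torque-test fixture, fixed: round grey base (160 mm wide, 30 mm high) with a steel turntable (124 mm wide, 15 mm thick) and two parallel jaws on it. The point is the centre of the flat bed between the jaws, 45 mm above the bench, on the turntable's axis. x, y belong to the base, not to the turntable. Seated, the part's underside rests on this bed.
- jaws_top (a point): Midway between the jaws, level with their tops, 32 mm over the bed. Jaws: 90 mm long, 18 thick, open-ended, 52 mm apart, 4 mm 45-degree lead-in. A part not square rests 25 to 32 mm over the bed, lowest when nearly square. Locked anywhere within 0.5 rad of running along the base's x; that angle is NOT in this pose (axes: the base's). The hexagon fits every 60 degrees, give or take 4.
- tray: Open black parts tray, fixed, 125 x 345 mm and 22 mm high, walls and floor 5 mm thick. Origin: centre of its underside on the bench; its long side is y. Three insulators stand on its floor on the long centre line, one at the middle and one about 110 mm to each side, in any order.
- short_hex_mid (a point): Bystander: short hexagonal insulator of the same material, 36 mm across flats, 70 mm tall, standing in the tray. The point is its centre, 35 mm up. Leave it.
- round_one_mid (a point): Bystander: round ribbed insulator of the same material, 52 mm across, 82 mm tall, standing in the tray. The point is its centre, 41 mm up. Leave it.
Things that resemble listed ones, but are neither listed nor needed, are in the scene too. What is shaped like the part that bears round_one_mid but blue or purple is not meant.

How it is judged (in metres and radians):
On the way, in this order (a step that is already met when the one before it is completed fails the run):
1. The tall insulator is held in the fingers upright over the jaws, its underside still at or above their lead-in (horizontal distance between insulator_mid and fixture_bed below 0.03 m and z of insulator_mid in the frame of fixture_bed above 0.081 m and angle between insulator_mid's own z axis and vertical below 0.06 rad and contact force between the fingers and insulator above 1 N), for 0.1 s.
2. It is turned square and enters between the jaws by at least 8 mm while still held (horizontal distance between insulator_mid and fixture_bed below 0.02 m and z of insulator_mid in the frame of fixture_bed below 0.077 m and angle between insulator_mid's own z axis and vertical below 0.06 rad and contact force between the fingers and insulator above 1 N), for 0.05 s.
At the end, for the whole second after the job is handed in: The tall hexagonal insulator stands released and at rest between the jaws: underside on the bed (within 2.5 mm), upright within 0.06 rad, centre within 15 mm of the bed's centre in plan. The other two still stand upright in the tray within 20 mm of where they were (horizontal distance between insulator_mid and fixture_bed below 0.015 m and z of insulator_mid in the frame of fixture_bed between 0.052 and 0.0575 m and angle between insulator_mid's own z axis and vertical below 0.06 rad and linear speed of insulator below 0.02 m/s and contact force between the fingers and insulator below 0.1 N and angle between each of short_hex_mid, round_one_mid's own z axis and vertical below 0.1 rad and distance of each of short_hex_mid, round_one_mid from where it was at the start of the episode below 0.02 m); the robot touches nothing.
It fails at once if The insulator is forced down or twisted against the jaws with more than 150 N (sum of its contacts with both jaws and the bed) (contact force between insulator and jaw_head above 150 N).
It fails at once if One of the other two insulators is knocked over or moved by more than 40 mm (angle between any of short_hex_mid, round_one_mid's own z axis and vertical above 0.5 rad or distance of any of short_hex_mid, round_one_mid from where it was at the start of the episode above 0.04 m).
It also fails if it takes over 64 s, if anything falls off the work surface, if the arm or the gripper's body presses on something with over 40 N, if the wrist force passes 120 N, or if a joint passes its speed limit or range.

## Working session

There is one attempt and no reset: what is moved stays moved. The work goes in short steps, Python scripts to look and compute and a shell command to move; the robot and the scene stay as the last step left them, time stands still between calls to the robot, and variables do not carry over. Pictures are saved under pics/ and viewed, about 8 in all and at most 12, crops included, and the job is handed in when it is done.

```bash
mkdir -p pics; cat > h.py <<'E'
import numpy as np, cv2
from bench import arm
def cam(n):
    c=arm.read_camera(n); K=np.array([[c['fx'],0,c['cx']],[0,c['fy'],c['cy']],[0,0,1.]])
    R=cv2.Rodrigues(np.array(c['rvec'],float))[0]; t=np.array(c['tvec'],float).ravel()
    return np.array(c['pixels']),K,R,t
def back(K,R,t,uv,z):
    d=R.T@np.linalg.inv(K)@np.array([uv[0],uv[1],1.]); o=-R.T@t
    return o+d*(z-o[2])/d[2]
def proj(K,R,t,P):
    p=(R@np.atleast_2d(P).T).T+t; p=p@K.T; return p[:,:2]/p[:,2:]
E
python3 - <<'E'
from h import *
s=arm.sense(); print({k:np.round(v,3) for k,v in s.items()}, arm.hold_point_z)
ims=[]
for n in ['scene','side','wrist']:
    im,K,R,t=cam(n); cv2.imwrite(f'pics/{n}0.png',im); ims.append(im)
    print(n,'cam at',(-R.T@t).round(3))
    for th in ['insulator_mid','short_hex_mid','round_one_mid','tray','fixture_bed','jaws_top']:
        try: print(th,[(round(o['conf'],2),o['bbox']) for o in arm.outline_of(n,th)])
        except Exception as e: print(th,e)
E
```

```text
{'clock': np.float64(0.0), 'joint_positions': array([61.096,  5.999,  5.528, 89.605,  0.   , 77.529]), 'qd': array([-0.015,  0.012, -0.069,  0.111,  0.073, -0.055]), 'tau': array([-1.0000e-03, -5.5693e+01,  5.0365e+01,  1.7000e-02, -0.0000e+00,
       -0.0000e+00]), 'eef_pos': array([0.17 , 0.575, 0.231]), 'tcp_rot': array([-9.0074e+01,  1.7000e-02, -1.6432e+01]), 'wrist_force': array([0.434, 0.264, 0.509]), 'torque': array([ 0.046,  0.011, -0.01 ]), 'finger_gap': np.float64(0.086)} 0.0187
scene cam at [ 1.185 -0.154  0.723]
insulator_mid [(0.6, [206.7, 234.8, 38.0, 62.7])]
short_hex_mid [(0.86, [155.8, 257.8, 30.5, 38.5])]
round_one_mid [(0.95, [226.9, 308.3, 35.1, 47.4]), (0.8, [275.7, 196.0, 26.0, 42.3]), (0.62, [221.3, 198.3, 23.9, 43.1])]
tray [(0.61, [136.5, 250.3, 183.6, 73.2])]
fixture_bed [(0.66, [348.2, 217.2, 73.6, 50.1])]
jaws_top [(0.94, [347.6, 216.5, 72.5, 47.1])]
side cam at [0.296 0.591 0.768]
insulator_mid [(0.67, [349.1, 145.0, 29.3, 64.5])]
short_hex_mid [(0.6, [376.0, 131.9, 18.6, 40.7]), (0.21, [256.3, 307.4, 103.9, 92.0])]
round_one_mid [(0.95, [379.0, 234.9, 35.7, 54.4]), (0.95, [411.7, 189.3, 36.6, 50.8]), (0.95, [273.4, 145.1, 28.7, 42.5]), (0.61, [310.1, 189.5, 32.0, 51.1])]
tray [(0.75, [345.9, 142.3, 31.8, 66.7]), (0.73, [278.2, 132.9, 145.1, 135.7])]
fixture_bed [(0.63, [256.1, 306.3, 105.1, 91.9])]
jaws_top [(0.66, [254.8, 308.0, 109.2, 92.4])]
wrist cam at [0.092 0.598 0.375]
insulator_mid []
short_hex_mid []
round_one_mid []
tray []
fixture_bed []
jaws_top [(0.94, [85.5, 457.1, 57.0, 22.9])]
```

View pics/scene0.png

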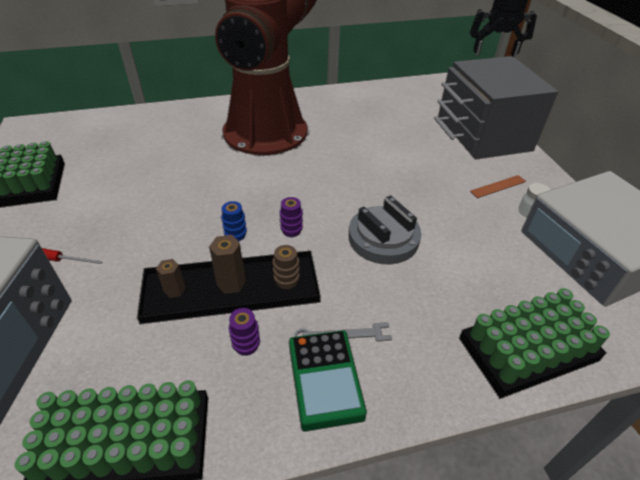

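View pics/side0.png

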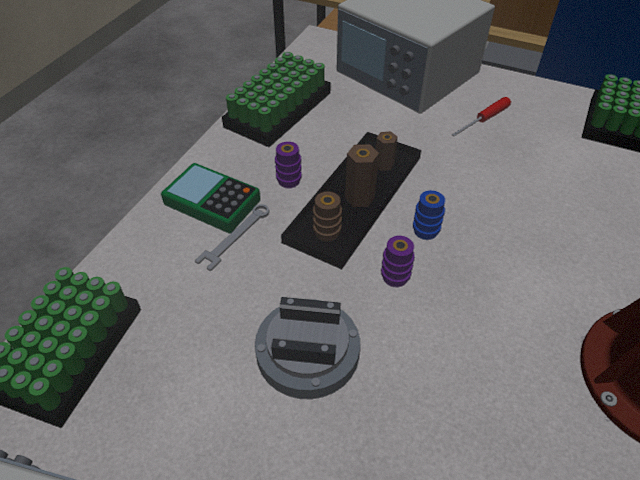

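The scene picture shows these candidates for the part:
- Tall hex: scene (227,263), side (362,175).
- Short hex: scene (171,279), side (387,150).
- Brown ribbed round: scene (286,266), side (327,217).
- Blue and purple ribbed look-alikes: scene (233,220), (291,216), (244,331).

I choose the tall brown hex in the middle of the tray. The fixture is at scene (384,232) and side (307,348).

```bash
cat > fit.py <<'E'
from h import *
from scipy.optimize import minimize
def hexpts(x,y,yaw,z0,h,af=.05):
    a=yaw+np.radians(30+60*np.arange(6)); r=af/np.sqrt(3)
    p=np.c_[x+r*np.cos(a),y+r*np.sin(a)]
    return np.r_[np.c_[p,np.full(6,z0)],np.c_[p,np.full(6,z0+h)]]
def hull(K,R,t,P,sh=(480,640),s=4):
    q=cv2.convexHull((proj(K,R,t,P)*s*16).astype(np.int32))
    m=np.zeros((sh[0],sh[1]),np.uint8); q=(proj(K,R,t,P)*16).astype(np.int32)
    cv2.fillConvexPoly(m,cv2.convexHull(q),255,cv2.LINE_AA,4); return m/255.
E
python3 - <<'E'
from fit import *
V={}
for n in ['scene','side']:
    im,K,R,t=cam(n); V[n]=(im,K,R,t,arm.outline_of(n,'insulator_mid')[0]['pixels'].astype(float))
    for th,z in [('short_hex_mid',.04),('round_one_mid',.046),('insulator_mid',.06),('tray',.011),('jaws_top',.06)]:
        print(n,th,[np.round(back(K,R,t,(o['bbox'][0]+o['bbox'][2]/2,o['bbox'][1]+o['bbox'][3]/2),z)[:2],3) for o in arm.outline_of(n,th)])
    # turntable ellipse center? 
def cost(p):
    return sum(np.abs(hull(K,R,t,hexpts(p[0],p[1],p[2],.005,.11))-m).sum() for im,K,R,t,m in V.values())
im,K,R,t,m=V['scene']; 
x0=back(K,R,t,(226,266),.06)
best=[]
for y in np.radians(range(0,60,10)):
    r=minimize(cost,[x0[0],x0[1],y],method='Nelder-Mead',options=dict(initial_simplex=[[x0[0],x0[1],y],[x0[0]+.01,x0[1],y],[x0[0],x0[1]+.01,y],[x0[0],x0[1],y+.15]]))
    best.append((r.fun,r.x[:2].round(4),np.degrees(r.x[2])%60))
for b in sorted(best,key=lambda b:b[0]): print(b)
print([V[n][4].sum() for n in V])
a=cv2.resize(V['scene'][0][215:305,150:270],None,fx=6,fy=6,interpolation=cv2.INTER_CUBIC)[:, :]
b=cv2.resize(V['side'][0][125:215,330:410],None,fx=6,fy=6,interpolation=cv2.INTER_CUBIC)
o=np.hstack([a,b]); o=cv2.resize(o,(800,int(o.shape[0]*800/o.shape[1]))); cv2.imwrite('pics/crop1.png',cv2.convertScaleAbs(o,alpha=1.8))
E
```

```text
scene short_hex_mid [array([ 0.554, -0.273])]
scene round_one_mid [array([ 0.438, -0.02 ]), array([ 0.426, -0.138]), array([ 0.584, -0.056]), array([ 0.714, -0.154])]
scene insulator_mid [array([ 0.561, -0.166])]
scene tray [array([ 0.577, -0.171])]
scene jaws_top [array([0.564, 0.151])]
side short_hex_mid [array([ 0.55 , -0.271])]
side round_one_mid [array([ 0.577, -0.054]), array([ 0.416, -0.136]), array([ 0.704, -0.142]), array([ 0.428, -0.009])]
side insulator_mid [array([ 0.56, -0.17])]
side tray [array([ 0.568, -0.141])]
side jaws_top [array([0.486, 0.22 ])]
(np.float64(228.01176470588237), array([ 0.5594, -0.1638]), np.float64(6.8015563346191845))
(np.float64(231.06274509803922), array([ 0.5597, -0.1642]), np.float64(2.6485246568219463))
(np.float64(235.74117647058824), array([ 0.5599, -0.1643]), np.float64(54.80546081164328))
(np.float64(236.38039215686274), array([ 0.5603, -0.1644]), np.float64(48.271755664005056))
(np.float64(238.82745098039217), array([ 0.56  , -0.1646]), np.float64(46.46945272084251))
(np.float64(287.17647058823525), array([ 0.5604, -0.1639]), np.float64(25.021773884367228))
[np.float64(1639.0), np.float64(1793.0)]
```

View pics/crop1.png

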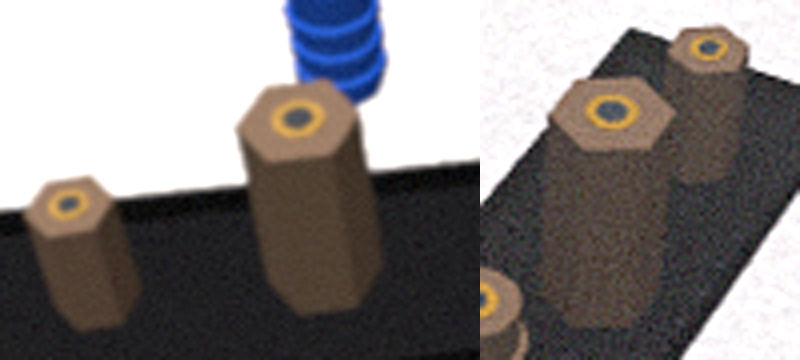

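The crop confirms the tall hex at left-centre in the scene part and centre in the side part, with the short hex beside it. Next I work out wrist-camera viewing poses.

```bash
python3 - <<'E'
from h import *
for n,uv in [('scene',(384,232)),('side',(307,348))]:
    im,K,R,t=cam(n); print(n,back(K,R,t,uv,.03),[(round(o['conf'],2),o['bbox']) for o in arm.outline_of(n,'jaws_top')],K[0,0])
im,K,R,t=cam('wrist'); s=arm.sense()
from scipy.spatial.transform import Rotation as Ro
T=Ro.from_euler('xyz',s['tcp_rot'],degrees=True).as_matrix(); print(T.round(3))
print('cam in tool',T.T@(-R.T@t-s['eef_pos']),'axis in tool',T.T@R[2],'camx',T.T@R[0],K[0,0])
for z in (.03,.115): print(back(K,R,t,(320,240),z)-s['eef_pos'])
E
```

```text
scene [0.51642179 0.17799645 0.03      ] [(0.87, [343.9, 216.5, 76.5, 47.0]), (0.6, [156.8, 257.4, 30.5, 38.4])] 460.1387120916486
side [0.49993476 0.19590648 0.03      ] [(0.64, [251.8, 306.9, 111.8, 93.8])] 567.2352885968663
[[ 0.959  0.     0.283]
 [-0.283  0.     0.959]
 [ 0.    -1.     0.   ]]
cam in tool [-8.05177893e-02 -1.43477102e-01 -1.05749936e-04] axis in tool [ 3.06021734e-01  9.52024321e-01 -6.24201281e-04] camx [3.37559629e-04 5.47150485e-04 9.99999793e-01] 350.4869928493968
[ 0.03038333 -0.00067253 -0.20132729]
[ 0.00384665  0.00508121 -0.11632729]
```

```bash
python3 -m crank '[[[416,0,-279,0,0,0,100],[416,0,-279,0,0,0,100],[416,0,-279,0,0,0,100],[416,0,-279,0,0,0,100],[416,0,-279,0,0,0,100],[416,0,-279,0,0,0,100],[416,0,-279,0,0,0,100],[416,0,-279,0,0,0,100],[416,0,-279,0,0,0,100],[416,0,-279,0,0,0,100]]]'
python3 -m crank '[[[0,0,0,0,0,0,100],[0,0,0,0,0,0,100],[0,0,0,0,0,0,100]]]'
python3 - <<'E'
from h import *
im,K,R,t=cam('wrist'); cv2.imwrite('pics/w1.png',im); np.savez('w1.npz',im=im,K=K,R=R,t=t)
print([(round(o['conf'],2),o['bbox'],back(K,R,t,(o['bbox'][0]+o['bbox'][2]/2,o['bbox'][1]+o['bbox'][3]/2),.045)) for o in arm.outline_of('wrist','jaws_top')])
print(arm.sense()['joint_positions'])
E
```

```text
clock: 3.0
eef_pos: [0.4903, 0.1891, 0.2316]
tcp_rot: [-90.0, -0.0, -16.4]
wrist_force: [0.7, 1.6, 1.4]
finger_gap: 0.0856
clock: 3.3
eef_pos: [0.4888, 0.1915, 0.2314]
tcp_rot: [-90.0, 0.0, -16.4]
wrist_force: [0.2, -0.4, -0.5]
finger_gap: 0.0856
[(0.77, [231.4, 148.4, 158.8, 151.7], array([0.4964523, 0.1877581, 0.045    ]))]
[ 7.15360350e+00 -7.17818439e+00 -7.46317671e+00  8.96977440e+01
  1.30600204e-02  2.34822225e+01]
```

View pics/w1.png

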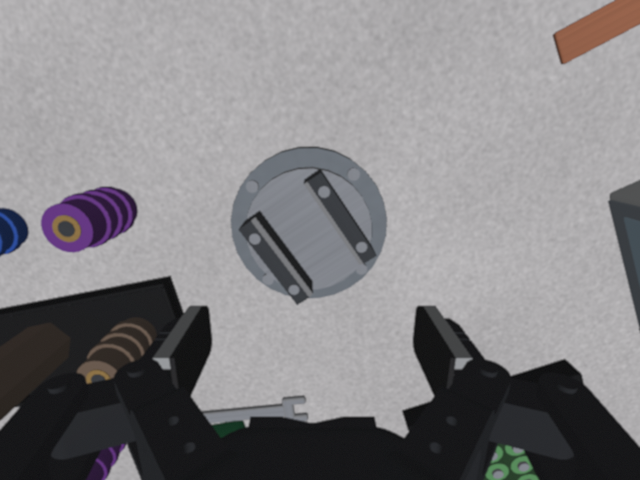

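The wrist view shows the fixture base circle centred at about (309,222). Jaw screws are at (254,239), (294,290), (324,191) and (361,247). I compute the jaw angle and centre from these.

```bash
python3 - <<'E'
from fit import *
d=np.load('w1.npz'); im,K,R,t=[d[k] for k in('im','K','R','t')]
g=cv2.cvtColor(im,cv2.COLOR_BGR2GRAY).astype(float)
P=[]
for u,v in [(254,239),(294,290),(324,191),(361,247)]:
    w=g[v-6:v+7,u-6:u+7]; yy,xx=np.mgrid[-6:7,-6:7]; m=np.clip(w-np.median(w)-25,0,None)*(xx**2+yy**2<40)
    c=(u+(m*xx).sum()/m.sum(),v+(m*yy).sum()/m.sum()); P.append(back(K,R,t,c,.077)[:2]); print(c,P[-1])
P=np.array(P); 
for a,b in((0,1),(2,3)): e=P[b]-P[a]; print('jaw dir',np.degrees(np.arctan2(e[1],e[0])),np.linalg.norm(e))
print('centre',P.mean(0))
# model fit: jaw top rects darker; maximise dark inside vs ring outside
dark=(g<75).astype(float); 
def rects(x,y,a):
    m=np.zeros(g.shape,np.uint8); c,s=np.cos(a),np.sin(a)
    for sg in(1,-1):
        q=np.array([[i,sg*.035+j] for i,j in((.045,.009),(.045,-.009),(-.045,-.009),(-.045,.009))])@np.array([[c,s],[-s,c]])+[x,y]
        cv2.fillConvexPoly(m,(proj(K,R,t,np.c_[q,np.full(4,.077)])*16).astype(np.int32),255,cv2.LINE_AA,4)
    return m/255.
c0=P.mean(0); a0=np.arctan2(*(P[1]-P[0]+P[3]-P[2])[::-1])
G=cv2.GaussianBlur(g,(0,0),.6)
def cost(p): m=rects(*p); o=cv2.dilate(m,np.ones((7,7)))-m; return (m*G).sum()/m.sum()-(o*G).sum()/o.sum()
r=minimize(cost,[*c0,a0],method='Nelder-Mead',options=dict(initial_simplex=[[*c0,a0],[c0[0]+.004,c0[1],a0],[c0[0],c0[1]+.004,a0],[*c0,a0+.08]]))
print(r.x[:2],np.degrees(r.x[2]),r.fun)
o=im.copy(); q=rects(*r.x); o[...,2]=np.maximum(o[...,2],(255*(cv2.dilate(q,np.ones((3,3)))-q)).astype(np.uint8))
o=np.hstack([im[130:320,215:405],o[130:320,215:405]]);cv2.imwrite('pics/w1c.png',cv2.resize(o,None,fx=2.1,fy=2.1))
# base circle ring check: base top z=.03 radius .08
E
```

```text
(np.float64(nan), np.float64(nan)) [nan nan]
(np.float64(293.7154471544715), np.float64(289.2439024390244)) [0.54392917 0.15719029]
(np.float64(nan), np.float64(nan)) [nan nan]
(np.float64(nan), np.float64(nan)) [nan nan]
jaw dir nan nan
jaw dir nan nan
centre [nan nan]
[nan nan] nan nan<stdin>:7: RuntimeWarning: invalid value encountered in scalar divide
<stdin>:17: RuntimeWarning: invalid value encountered in cast
<stdin>:21: RuntimeWarning: invalid value encountered in scalar divide
```

View pics/w1c.png

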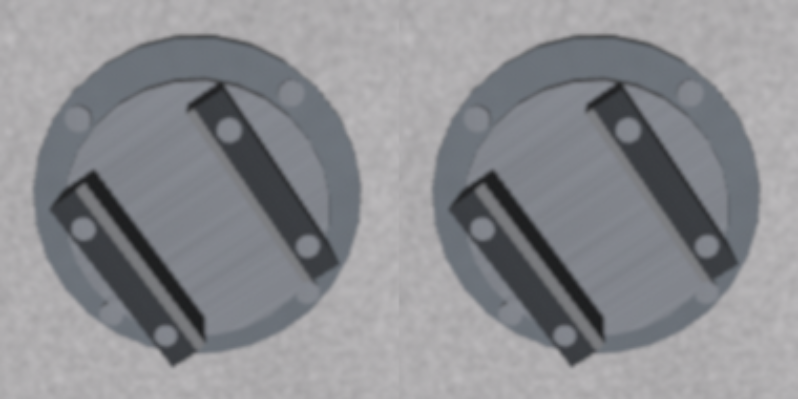

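```bash
python3 - <<'E'
from h import *
d=np.load('w1.npz'); im,K,R,t=[d[k] for k in('im','K','R','t')]
g=cv2.cvtColor(im,cv2.COLOR_BGR2GRAY).astype(float); P=[]
for u,v in [(255,239),(294,289),(324,192),(362,247)]:
    yy,xx=np.mgrid[-5:6,-5:6]; w=g[v-5:v+6,u-5:u+6]; k=xx**2+yy**2<=22
    m=np.clip(w-80,0,None)*k; c=(u+(m*xx).sum()/m.sum(),v+(m*yy).sum()/m.sum()); P.append(back(K,R,t,c,.077)[:2]); print(np.round(c,1),P[-1].round(4))
P=np.array(P)
for a,b in((0,1),(2,3),(0,2),(1,3)): e=P[b]-P[a]; print(np.degrees(np.arctan2(e[1],e[0])),np.linalg.norm(e))
print('centre',P.mean(0))
c=cv2.Canny(im,40,120); 
# base outline circle z=0.03 top radius .08: fit on far edges
hsv=cv2.cvtColor(im,cv2.COLOR_BGR2HSV); m=((hsv[...,1]>15)&(hsv[...,0]>90)&(hsv[...,0]<130)).astype(np.uint8)
m[:140]=0;m[310:]=0;m[:,:215]=0;m[:,400:]=0
cs=max(cv2.findContours(m,0,1)[0],key=cv2.contourArea); 
h=cv2.convexHull(cs)[:,0]; Q=np.array([back(K,R,t,p,.03)[:2] for p in h]); (cx,cy),r=cv2.minEnclosingCircle((Q*1000).astype(np.float32)); print('circle',cx,cy,r)
A=np.c_[2*Q,np.ones(len(Q))]; s=np.linalg.lstsq(A,(Q**2).sum(1),rcond=None)[0]; print(s[:2],np.sqrt(s[2]+s[:2]@s[:2]))
E
```

```text
[254.9 238.9] [0.4871 0.1387]
[293.9 289.2] [0.5439 0.1573]
[324.  191.9] [0.464  0.2092]
[361.8 246.9] [0.5214 0.2283]
18.18877850690214 0.059737921816915424
18.3989397513557 0.06042569533624651
108.13912012190006 0.07420734275501632
107.61014911248309 0.07443275182975317
centre [0.50409368 0.18339178]
circle 505.8624572753906 182.0067138671875 82.5644302368164
[0.50343203 0.18290561] 0.0792784304224981
```

Jaw direction is about 18.2° and the centre about (0.504, 0.183), with the circle fit and the screws agreeing. Next, over the insulator.

```bash
python3 -m crank '[[[164,0,-323,0,0,0,100],[164,0,-323,0,0,0,100],[164,0,-323,0,0,0,100],[164,0,-323,0,0,0,100],[164,0,-323,0,0,0,100],[164,0,-323,0,0,0,100],[164,0,-323,0,0,0,100],[164,0,-323,0,0,0,100],[164,0,-323,0,0,0,100],[164,0,-323,0,0,0,100]]]'
python3 -m crank '[[[0,0,0,0,0,0,100],[0,0,0,0,0,0,100],[0,0,0,0,0,0,100]]]'
python3 - <<'E'
from h import *
im,K,R,t=cam('wrist'); np.savez('w2.npz',im=im,K=K,R=R,t=t)
for th in ['insulator_mid','short_hex_mid','round_one_mid']: print(th,[(round(o['conf'],2),o['bbox']) for o in arm.outline_of('wrist',th)])
print(arm.sense()['joint_positions'])
p=proj(K,R,t,[.56,-.165,.115])[0].astype(int); print(p)
c=im[max(p[1]-90,0):p[1]+90,p[0]-120:p[0]+120]; cv2.imwrite('pics/w2.png',cv2.convertScaleAbs(cv2.resize(c,None,fx=3,fy=3,interpolation=cv2.INTER_CUBIC),alpha=1.5))
E
```

```text
clock: 4.4
eef_pos: [0.5552, -0.1637, 0.2314]
tcp_rot: [-90.0, 0.0, -16.4]
wrist_force: [-0.1, 0.1, -0.2]
finger_gap: 0.0856
clock: 4.7
eef_pos: [0.5553, -0.1642, 0.2316]
tcp_rot: [-90.0, -0.0, -16.3]
wrist_force: [-0.3, 0.1, 0.2]
finger_gap: 0.0852
insulator_mid [(0.83, [278.8, 185.0, 72.1, 87.0])]
short_hex_mid [(0.94, [171.0, 211.3, 59.3, 57.0])]
round_one_mid [(0.88, [336.6, 306.9, 47.7, 78.2]), (0.74, [396.6, 175.0, 73.9, 64.6]), (0.68, [260.9, 6.7, 63.9, 82.6]), (0.57, [406.6, 0.0, 88.3, 66.1])]
[-2.94859725e+01  2.30201960e+00  1.75302993e+00  8.94459484e+01
  6.85922635e-03 -1.30727024e+01]
[313 242]
```

View pics/w2.png

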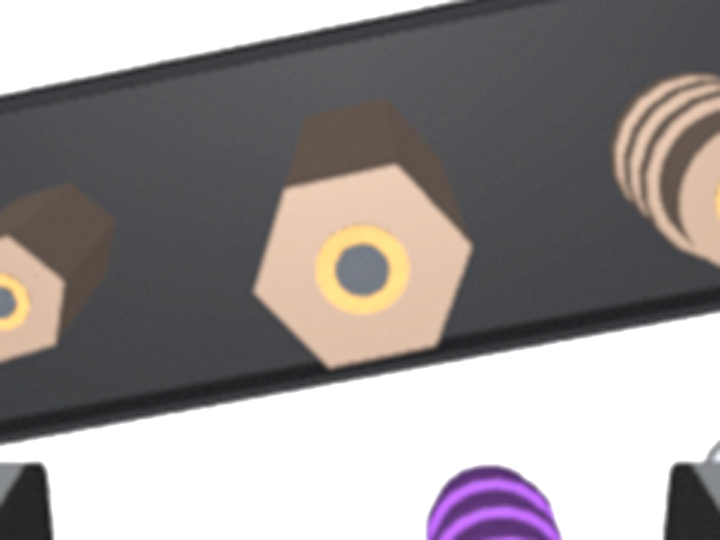

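The crop shows the top hexagon of the tall part, with corners at crop (286,188), (398,164), (472,245), (437,346), (330,369) and (254,291).

```bash
python3 - <<'E'
from h import *
from scipy.optimize import least_squares
d=np.load('w2.npz'); K,R,t=[d[k] for k in('K','R','t')]
C=np.array([(286,188),(398,164),(472,245),(437,346),(330,369),(254,291)],float)/3+[193,152]
Q=np.array([back(K,R,t,c,.115)[:2] for c in C]); print(Q.mean(0),[np.hypot(*(q-Q.mean(0))).round(4) for q in Q])
a=np.unwrap([np.arctan2(*(q-Q.mean(0))[::-1]) for q in Q]); n=np.degrees(a)+30; print(n, 'flat yaw mod60',np.degrees(np.angle(np.exp(1j*6*np.radians(n)).mean()))/6)
h=back(K,R,t,np.array((362,269))/3+[193,152],.115); print('hole',h)
E
```

```text
[ 0.55917752 -0.16406057] [np.float64(0.0291), np.float64(0.0291), np.float64(0.0289), np.float64(0.0293), np.float64(0.0295), np.float64(0.0291)]
[-124.22433828 -183.96224588 -243.37638205 -303.83436148 -363.60694708
 -424.31771893] flat yaw mod60 -3.8870100790045172
hole [ 0.55913544 -0.16427231  0.115     ]
```

```bash
python3 -m crank '[[[3,0,2,0,8,0,100],[3,0,2,0,16,0,100],[3,0,2,0,17.5,0,100],[3,30,2,0,17.5,0,100],[3,60,2,0,17.5,0,100],[3,90,2,0,17.5,0,100],[3,90,2,0,17.5,0,100],[3,90,2,0,17.5,0,100]]]'
python3 - <<'E'
from h import *
s=arm.sense();im,K,R,t=cam('wrist'); print(s['joint_positions'].round(1) if hasattr(s['joint_positions'],'round') else s['joint_positions'])
print(s['eef_pos'],s['tcp_rot'])
cv2.imwrite('pics/w3.png',im)
E
```

```text
clock: 5.7
eef_pos: [0.5584, -0.1641, 0.1418]
tcp_rot: [-90.0, 0.0, -33.8]
wrist_force: [-0.4, -0.2, 0.8]
finger_gap: 0.0852
[-29.2   3.   -6.9  80.2   0.    4.6]
[ 0.55840869 -0.16413258  0.14178228] [-8.99983783e+01  3.26764443e-02 -3.38429035e+01]
```

View pics/w3.png

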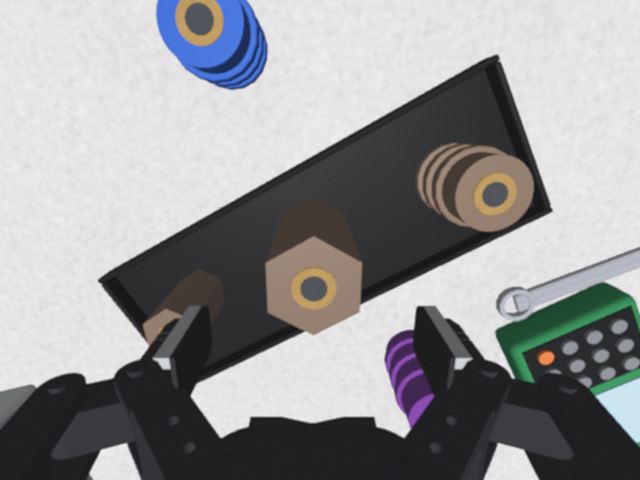

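The flats now face the fingers, with the part centred at (313,287). Next I descend and grip.

```bash
python3 -m crank '[[[0,25,0,0,0,0,100],[0,50,0,0,0,0,100],[0,70,0,0,0,0,100],[0,77,0,0,0,0,100],[0,77,0,0,0,0,100],[0,77,0,0,0,0,0],[0,77,0,0,0,0,0],[0,77,0,0,0,0,0],[0,77,0,0,0,0,0],[0,77,0,0,0,0,0]]]' 60
python3 -m crank '[[[0,0,0,0,0,0,0],[0,0,0,0,0,0,0],[0,0,0,0,0,0,0],[0,0,0,0,0,0,0],[0,0,0,0,0,0,0]]]' 60
```

```text
clock: 6.75
eef_pos: [0.5596, -0.1646, 0.066]
tcp_rot: [-90.0, -0.1, -33.9]
wrist_force: [-0.1, 0.0, 6.2]
finger_gap: 0.0495
clock: 7.25
eef_pos: [0.5595, -0.1646, 0.066]
tcp_rot: [-90.0, -0.1, -33.9]
wrist_force: [-0.3, 0.8, 5.5]
finger_gap: 0.0495
```

```bash
python3 -m crank '[[[0,-10,0,0,0,0,0],[0,-30,0,0,0,0,0],[0,-60,0,0,0,0,0],[0,-90,0,0,0,0,0],[0,-120,0,0,0,0,0],[0,-140,0,0,0,0,0],[0,-140,0,0,0,0,0],[0,-140,0,0,0,0,0],[0,-140,0,0,0,0,0]]]'
python3 - <<'E'
from h import *
s=arm.sense(); print(s['eef_pos'],s['tcp_rot'],s['wrist_force'],s['torque'],s['finger_gap'])
y=np.radians(s['tcp_rot'][2]); d=np.array([.504,.1832])-s['eef_pos'][:2]
print('tool x,z',1000*(d@[np.cos(y),np.sin(y)]),1000*(d@[-np.sin(y),np.cos(y)]))
E
```

```text
clock: 8.15
eef_pos: [0.5578, -0.1638, 0.2023]
tcp_rot: [-90.0, 0.2, -33.9]
wrist_force: [-1.0, 0.4, -5.7]
finger_gap: 0.0494
[ 0.55782131 -0.16376976  0.20233044] [-90.00850001   0.16542928 -33.93232654] [-0.97911496  0.44610885 -5.68490154] [-0.00227577  0.01821494  0.02553688] 0.049413327377403074
tool x,z -238.33854345012443 257.8361567293492
```

```bash
python3 -m crank '[[[-20,0,22,0,2,0,0],[-50,0,54,0,4,0,0],[-80,0,86,0,6,0,0],[-110,0,118,0,8,0,0],[-140,0,150,0,8,0,0],[-170,0,183,0,8,0,0],[-200,0,215,0,8,0,0],[-225,0,242,0,8,0,0],[-239,0,257,0,8,0,0],[-239,0,257,0,8,0,0]]]'
python3 -m crank '[[[0,0,0,0,0,0,0],[0,0,0,0,0,0,0],[0,0,0,0,0,0,0]]]'
python3 - <<'E'
from h import *
s=arm.sense(); print(s['eef_pos'],s['tcp_rot'],s['torque'],s['joint_positions'])
o=[]
for n in ['scene','side','wrist']:
    im,K,R,t=cam(n); np.savez(n+'3.npz',im=im,K=K,R=R,t=t)
    p=proj(K,R,t,[.504,.183,.1])[0].astype(int)
    x=min(max(p[0]-70,0),500);y=min(max(p[1]-80,0),320)
    if n=='wrist': x,y=220,220; c=cv2.resize(im[220:420,220:420],(266,266*1))
    else: c=cv2.resize(im[y:y+160,x:x+140],(266,304),interpolation=cv2.INTER_CUBIC)
    c=cv2.copyMakeBorder(c,0,304-c.shape[0],0,0,0); o.append(c); print(n,x,y)
cv2.imwrite('pics/c3.png',cv2.convertScaleAbs(np.hstack(o),alpha=1.4))
E
```

```text
clock: 9.15
eef_pos: [0.5022, 0.1849, 0.2026]
tcp_rot: [-90.1, 0.1, -41.7]
wrist_force: [0.3, -0.7, -4.7]
finger_gap: 0.0497
clock: 9.45
eef_pos: [0.5039, 0.1815, 0.2039]
tcp_rot: [-90.0, 0.0, -42.0]
wrist_force: [0.6, 0.6, -5.5]
finger_gap: 0.0497
[0.50385994 0.18150362 0.20390158] [-9.00269276e+01  1.89478272e-02 -4.20145405e+01] [ 0.00616781  0.05269503 -0.00162099] [ 5.80855688e+00 -5.49813225e+00 -8.76527380e+00  8.67655358e+01
 -4.03803029e-03  4.78230940e+01]
scene 318 123
side 237 233
wrist 220 220
```

View pics/c3.png

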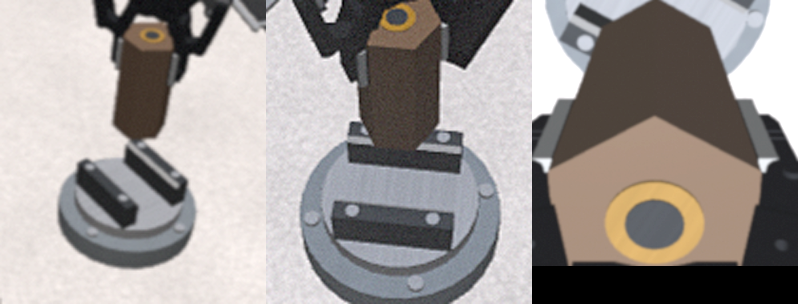

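The part is held upright over the jaws, with flats on the pads and the hole at about wrist (312,389). I check the part centre in plan.

```bash
python3 - <<'E'
from h import *
d=np.load('wrist3.npz'); K,R,t=[d[k] for k in('K','R','t')]
y=np.radians(-42.); X=np.array([np.cos(y),np.sin(y)]);Z=np.array([-np.sin(y),np.cos(y)])
s=arm.sense(); h=back(K,R,t,(312.5,389.2),s['eef_pos'][2]+.049); print('hole',h,s['eef_pos'])
e=np.array([.504,.1832])-h[:2]; print('to go tool x,z',1000*X@e,1000*Z@e, 'hole in tool',1000*X@(h[:2]-s['eef_pos'][:2]),1000*Z@(h[:2]-s['eef_pos'][:2]))
# jaw axis unit 18.2deg: normal error
j=np.radians(108.2); print('error across jaws mm',1000*e@[np.cos(j),np.sin(j)])
for n in('scene','side'):
    q=np.load(n+'3.npz'); o=cv2.cvtColor(q['im'],cv2.COLOR_BGR2GRAY)
    print(n,'pred hole px',proj(q['K'],q['R'],q['t'],h))
print('seen scene',318+152/1.9,123+34/1.9,'side',237+(398-266)/1.9,233+16/1.9)
E
```

```text
hole [0.50418544 0.18023738 0.25323762] [0.50393771 0.18178904 0.20423762]
to go tool x,z -2.1201868729871616 2.0775735067108574 hole in tool 1.2223608845609073 -0.9873423801852701
error across jaws mm 2.8723248580205585
scene pred hole px [[397.01549234 140.85198783]]
side pred hole px [[306.28589844 240.40076255]]
seen scene 398.0 140.89473684210526 side 306.4736842105263 241.42105263157896
```

```bash
python3 - <<'E'
from h import *
j=np.radians(108.2);N=np.array([np.cos(j),np.sin(j)]);A=np.array([N[1],-N[0]])
S={'side':([(358,132),(443,138),(351,210),(433,219)],(398,16),266,237,233),'scene':([(83,167),(127,200),(131,143),(177,177)],(152,34),0,318,123)}
for n,(sc,ho,x0,ox,oy) in S.items():
    q=np.load(n+'3.npz'); K,R,t=q['K'],q['R'],q['t']; f=lambda c:(ox+(c[0]-x0)/1.9,oy+c[1]/1.9)
    P=np.array([back(K,R,t,f(c),.077)[:2] for c in sc]); h=back(K,R,t,f(ho),.253)[:2]; e=P.mean(0)-h
    print(n,'jaws',P.mean(0).round(4),'hole',h.round(4),'across',1000*e@N,'along',1000*e@A, [np.degrees(np.arctan2(*(P[b]-P[a])[::-1])).round(1) for a,b in((0,1),(2,3))])
for i in range(6):
    im,K,R,t=cam('wrist'); s=arm.sense(); print(np.round(s['eef_pos'],4),np.round(s['tcp_rot'],2),back(K,R,t,(312.5,389.2),.2527).round(4))
E
```

```text
side jaws [0.5058 0.1866] hole [0.5034 0.1815] across 4.144440992780847 along 3.9611189367883988 [np.float64(-160.1), np.float64(-162.3)]
scene jaws [0.5077 0.1801] hole [0.5044 0.1822] across -2.978544362464591 along 2.4618544617357356 [np.float64(25.2), np.float64(23.4)]
[0.504  0.1819 0.2043] [-89.99  -0.   -41.98] [0.5046 0.18   0.2527]
[0.5039 0.1821 0.2043] [-89.99  -0.   -41.97] [0.5046 0.1801 0.2527]
[0.5039 0.1822 0.2043] [-89.99  -0.   -41.96] [0.5046 0.1802 0.2527]
[0.5039 0.1822 0.2044] [-89.99  -0.   -41.96] [0.5046 0.1803 0.2527]
[0.5038 0.1823 0.2043] [-89.99   0.   -41.94] [0.5045 0.1804 0.2527]
[0.5038 0.1824 0.2043] [-89.99   0.   -41.94] [0.5045 0.1805 0.2527]
```

```bash
python3 -m crank '[[[-1.5,15,1,0,0,0,0],[-1.5,30,1,0,0,0,0],[-1.5,45,1,0,0,0,0],[-1.5,55,1,0,0,0,0],[-1.5,60,1,0,0,0,0],[-1.5,60,1,0,0,0,0],[-1.5,60,1,0,0,0,0],[-1.5,60,1,0,0,0,0],[-1.5,60,1,0,0,0,0]]]'
python3 -m crank '[[[0,1,0,0,0,0,0],[0,2,0,0,0,0,0],[0,3,0,0,0,0,0],[0,4,0,0,0,0,0],[0,5,0,0,0,0,0],[0,6,0,0,0,0,0],[0,7,0,0,0,0,0],[0,7,0,0,0,0,0]]]'
```

```text
clock: 10.8
eef_pos: [0.5037, 0.1842, 0.145]
tcp_rot: [-90.0, -0.0, -41.9]
wrist_force: [-0.1, 0.5, -4.9]
finger_gap: 0.0492
clock: 11.6
eef_pos: [0.5032, 0.1842, 0.1371]
tcp_rot: [-90.0, 0.0, -41.9]
wrist_force: [-0.0, 0.4, -4.3]
finger_gap: 0.0497
```

```bash
python3 -m crank '[[[0,1,0,0,0,0,0],[0,2,0,0,0,0,0],[0,3,0,0,0,0,0],[0,3,0,0,0,0,0]]]'
python3 -m crank '[[[0,1,0,0,0,0,0],[0,2,0,0,0,0,0],[0,2,0,0,0,0,0]]]'
```

```text
clock: 12.0
eef_pos: [0.5032, 0.1842, 0.1341]
tcp_rot: [-90.0, 0.0, -41.9]
wrist_force: [-0.0, -0.5, -4.4]
finger_gap: 0.0494
clock: 12.3
eef_pos: [0.5035, 0.184, 0.1322]
tcp_rot: [-90.0, -0.0, -41.9]
wrist_force: [0.7, -1.0, -6.2]
finger_gap: 0.0492
```

```bash
python3 -m crank '[[[0,1,0,0,0,0,0],[0,2,0,0,0,0,0],[0,3,0,0,0,0,0],[0,3,0,0,0,0,0]]]'
python3 -m crank '[[[0,1,0,0,0,0,0],[0,2,0,0,0,0,0],[0,3,0,0,0,0,0],[0,4,0,0,0,0,0],[0,4,0,0,0,0,0]]]'
```

```text
clock: 12.7
eef_pos: [0.5034, 0.1841, 0.1291]
tcp_rot: [-90.0, -0.0, -41.9]
wrist_force: [2.1, -2.0, -5.9]
finger_gap: 0.0493
clock: 13.2
eef_pos: [0.5034, 0.1841, 0.1251]
tcp_rot: [-90.0, -0.0, -41.9]
wrist_force: [1.3, -3.3, -6.2]
finger_gap: 0.0494
```

It is entering the jaws with only a few N sideways. I ease it about 0.8 mm across and continue down.

```bash
python3 -m crank '[[[0.7,0,-0.4,0,0,0,0],[0.7,2,-0.4,0,0,0,0],[0.7,4,-0.4,0,0,0,0],[0.7,6,-0.4,0,0,0,0],[0.7,8,-0.4,0,0,0,0],[0.7,10,-0.4,0,0,0,0],[0.7,10,-0.4,0,0,0,0]]]'
python3 -m crank '[[[0,1.5,0,0,0,0,0],[0,3,0,0,0,0,0],[0,4,0,0,0,0,0],[0,5,0,0,0,0,0],[0,6,0,0,0,0,0],[0,6,0,0,0,0,0]]]'
```

```text
clock: 13.9
eef_pos: [0.5033, 0.1835, 0.1149]
tcp_rot: [-90.0, 0.0, -41.9]
wrist_force: [0.1, -0.1, -5.5]
finger_gap: 0.0493
clock: 14.5
eef_pos: [0.5035, 0.1834, 0.1091]
tcp_rot: [-90.0, 0.0, -41.9]
wrist_force: [-0.5, 0.3, -4.3]
finger_gap: 0.0494
```

```bash
python3 -m crank '[[[0,1,0,0,0,0,0],[0,1.5,0,0,0,0,0],[0,2,0,0,0,0,0],[0,2,0,0,0,0,0]]]'
python3 -m crank '[[[0,0.5,0,0,0,0,0],[0,1,0,0,0,0,0],[0,1,0,0,0,0,0]]]'
```

```text
clock: 14.9
eef_pos: [0.5036, 0.1834, 0.1072]
tcp_rot: [-90.0, 0.0, -41.9]
wrist_force: [-0.3, -0.1, -4.2]
finger_gap: 0.0493
clock: 15.2
eef_pos: [0.5035, 0.1834, 0.1062]
tcp_rot: [-90.0, 0.0, -41.9]
wrist_force: [0.3, -0.2, -4.8]
finger_gap: 0.0495
```

```bash
python3 -m crank '[[[0,0.4,0,0,0,0,0],[0,0.8,0,0,0,0,0],[0,0.8,0,0,0,0,0]]]'
python3 -m crank '[[[0,0.4,0,0,0,0,0],[0,0.8,0,0,0,0,0],[0,0.8,0,0,0,0,0]]]'
```

```text
clock: 15.5
eef_pos: [0.5037, 0.1834, 0.106]
tcp_rot: [-90.0, -0.0, -41.9]
wrist_force: [-2.2, -0.5, 0.9]
finger_gap: 0.0497
clock: 15.8
eef_pos: [0.5037, 0.1834, 0.1059]
tcp_rot: [-90.0, -0.0, -41.9]
wrist_force: [-4.8, -1.3, 8.4]
finger_gap: 0.0489
```

The force rise shows bed contact at the expected height. I release and withdraw straight up.

```bash
python3 -m crank '[[[0,0,0,0,0,0,100],[0,0,0,0,0,0,100],[0,0,0,0,0,0,100],[0,0,0,0,0,0,100],[0,0,0,0,0,0,100],[0,0,0,0,0,0,100],[0,0,0,0,0,0,100]]]'
python3 -m crank '[[[0,-10,0,0,0,0,100],[0,-30,0,0,0,0,100],[0,-60,0,0,0,0,100],[0,-90,0,0,0,0,100],[0,-120,0,0,0,0,100],[-40,-120,0,0,0,0,100],[-40,-120,0,0,0,0,100],[-40,-120,0,0,0,0,100]]]'
python3 - <<'E'
from h import *
o=[]
for n in ['scene','side','wrist']:
    im,K,R,t=cam(n); p=proj(K,R,t,[.504,.1832,.155])[0]; print(n,'expected top centre',p)
    for th in ['insulator_mid','short_hex_mid','round_one_mid']: print(th,[(round(q['conf'],2),q['bbox']) for q in arm.outline_of(n,th)][:2])
    x,y=[int(v) for v in p-[65,70]]; y=max(y,0); y=min(y,340)
    o.append(cv2.resize(im[y:y+140,x:x+130],(266,286),interpolation=cv2.INTER_CUBIC)); print(x,y)
cv2.imwrite('pics/c4.png',cv2.convertScaleAbs(np.hstack(o),alpha=1.4))
E
```

```text
clock: 16.5
eef_pos: [0.5036, 0.1834, 0.1047]
tcp_rot: [-90.0, 0.0, -41.9]
wrist_force: [1.0, -0.2, 0.4]
finger_gap: 0.0856
clock: 17.3
eef_pos: [0.4738, 0.2105, 0.2255]
tcp_rot: [-89.9, -0.0, -41.9]
wrist_force: [-0.4, -0.2, -0.2]
finger_gap: 0.0849
scene expected top centre [391.62992378 182.64690204]
insulator_mid [(0.83, [375.8, 178.4, 31.6, 55.3]), (0.35, [349.5, 215.6, 69.8, 50.0])]
short_hex_mid [(0.61, [156.8, 259.2, 28.7, 35.8])]
round_one_mid [(0.92, [228.8, 306.9, 31.9, 49.2]), (0.87, [275.8, 196.6, 25.8, 42.3])]
326 112
side expected top centre [306.77520594 290.64778592]
insulator_mid [(0.75, [287.8, 276.9, 38.1, 67.1])]
short_hex_mid [(0.58, [373.5, 133.1, 21.4, 38.5])]
round_one_mid [(0.95, [380.7, 231.1, 34.0, 57.2]), (0.85, [414.7, 191.9, 33.4, 48.1])]
241 220
wrist expected top centre [314.13193965 313.2264315 ]
insulator_mid []
short_hex_mid []
round_one_mid [(0.83, [194.8, 389.6, 39.7, 47.6]), (0.75, [0.0, 339.9, 90.6, 80.0])]
249 243
```

View pics/c4.png

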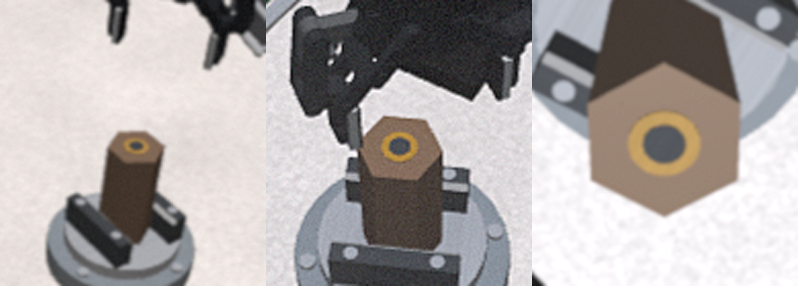

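The part stands in the jaws, and its top hole is within about 1.5 px of where a seated part's should be in both fixed views. I back off a little, check the bystanders and hand in.

```bash
python3 -m crank '[[[0,-30,0,0,0,0,100],[0,-30,0,0,0,0,100],[0,-30,0,0,0,0,100],[0,-30,0,0,0,0,100]]]'
python3 - <<'E'
from h import *
im,K,R,t=cam('scene')
for th in ['insulator_mid','short_hex_mid','round_one_mid']: print(th,[(round(q['conf'],2),np.round(q['bbox'])) for q in arm.outline_of('scene',th)])
a=cv2.imread('pics/scene0.png').astype(int); 
for nm,(x,y,w,h) in {'short':(152,255,36,44),'round':(270,242,34,48)}.items(): print(nm,'mean diff',np.abs(im[y:y+h,x:x+w].astype(int)-a[y:y+h,x:x+w]).mean())
print(arm.sense()['wrist_force'],arm.sense()['clock']); arm.job_done()
E
```

```text
clock: 18.3
eef_pos: [0.4737, 0.2101, 0.2541]
tcp_rot: [-90.0, 0.0, -41.9]
wrist_force: [1.2, -0.3, 0.1]
finger_gap: 0.0852
insulator_mid [(0.62, array([375., 177.,  33.,  59.]))]
short_hex_mid [(0.67, array([158., 258.,  30.,  38.]))]
round_one_mid [(0.94, array([229., 307.,  31.,  50.])), (0.83, array([278., 194.,  24.,  42.])), (0.78, array([272., 245.,  28.,  45.])), (0.65, array([221., 200.,  25.,  42.]))]
short mean diff 2.3878367003367003
round mean diff 2.2879901960784315
[-0.60087857 -0.71741104  0.02938328] 18.5
the job is handed in; nothing more can be done
```

The tall insulator is standing in the fixture jaws, released, and the job is handed in at 18.5 s of the 64 s allowed. No verdict was reported.

- **What I did:** I measured the jaw angle with the wrist camera at about 18.2° and took the tall hexagonal part by its flats. I turned it square above the jaws and lowered it in small steps. The sideways force reached about 3.6 N at most, so I eased the part 0.8 mm across to relieve it.
- **Seating:** The part met the bed at the expected height, TCP 0.106 m. The load on the hand changed by about 13 N at contact. After release, the hole in the part's top appeared within about 1.5 px of its expected place in both fixed cameras. The part stands upright in the pictures.
- **Other insulators:** The picture around each of them in the tray is unchanged apart from noise. The gripper is clear and the wrist force is about zero.
- **Checks that disagreed:** My hand-picked points in the two fixed cameras differed by −3 to +4 mm on the offset across the jaws. I relied on the wrist camera, and the smooth entry bore it out. The first contour fits of the part's yaw were also ambiguous, and the wrist close-up replaced them.

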